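# Carry the tuned flutes over to the drying rack in the same order

## Task

The four bamboo flutes in the low pale cradle are tuned, and my notes know them only by their place in the row. Lift each one across to the empty dark rack beside it, so that the four lie there in the same left-to-right order, one to each place, bedded in the notches of both rails, roughly centred end to end and with the finger holes still facing up. Set them down rather than dropping them, and leave the pot, the jar and the knife where they are.

Things in the scene. Friction and masses are not known exactly. Their poses are not given: they have to be found in the camera images.
- cradle: Full rack: low, pale wood, fixed, flutes in all 4 places. Origin: underside centre, on the bench; x along the flutes, y along the row. Two rails 16 mm thick at x = -65, +65 mm on a 12 mm board 170 x 236 mm. V notches at y = 90, 30, -30, -90 mm: 90 degrees, 40 wide, 20 deep, bottom 30 mm over the bench. A bedded tube's axis is 1.414 x its radius above the V's bottom.
- drying_rack: Empty rack: dark wood, taller, fixed. Origin and axes as cradle; same rails and notches (y = 90, 30, -30, -90 mm), but V bottoms 55 mm and rail tops 75 mm over the bench; no board, only 2 thin dowels near the ends. Stands left or right of the cradle, rows nearly in line: centres 270 mm apart along the row, up to 40 mm fore or aft, yaws within 0.08 rad.
- flute_300: Brown bamboo flute, told by its length: round tube 300 mm long, 24 mm diameter, about 75 g; bone end rings, dark red bindings, dark holes. Origin on the axis at mid-length; x along the tube to the blowing hole, z out through the holes (up at the start). Lies in any place of the cradle, within 10 mm of centred. Grip across it at mid-length from above; 36 mm or more free beside it.
- flute_270: Brown bamboo flute, told by its length: round tube 270 mm long, 22 mm diameter, about 60 g; bone end rings, dark red bindings, dark holes. Origin on the axis at mid-length; x along the tube to the blowing hole, z out through the holes (up at the start). Lies in any place of the cradle, within 10 mm of centred. Grip across it at mid-length from above; 36 mm or more free beside it.
- flute_240: Brown bamboo flute, told by its length: round tube 240 mm long, 20 mm diameter, about 48 g; bone end rings, dark red bindings, dark holes. Origin on the axis at mid-length; x along the tube to the blowing hole, z out through the holes (up at the start). Lies in any place of the cradle, within 10 mm of centred. Grip across it at mid-length from above; 36 mm or more free beside it.
- flute_210: Brown bamboo flute, told by its length: round tube 210 mm long, 18 mm diameter, about 36 g; bone end rings, dark red bindings, dark holes. Origin on the axis at mid-length; x along the tube to the blowing hole, z out through the holes (up at the start). Lies in any place of the cradle, within 10 mm of centred. Grip across it at mid-length from above; 36 mm or more free beside it.
- tool_pot: Bystander: a loose bamboo pot of tool handles, 80 mm across, 110 mm high (handles to 165 mm), on the bench to the robot's left of the racks. Origin at the centre of its underside.
- glue_jar: Bystander: a loose amber glass jar with a dark wooden lid, 52 mm across, 65 mm high, on the bench to the robot's right of the racks. Origin at the centre of its underside.
- knife: Bystander: a loose knife with a dark wooden handle, 205 mm long and 17 mm high, lying on the bench to the left, nearer the robot than the pot. Origin under the handle's front end; x along the blade.

How it is judged:
At the end, for the whole second after the job is handed in: All flutes at rest in the dark rack's notches (12 mm across, 6 mm in height, 0.12 rad), centred within 25 mm, holes up within 0.8 rad, in the same order: each ends 239 to 311 mm from its start (same place: about 270; neighbours: about 210 and 330) ((y of flute_300 in the frame of drying_rack between 0.078 and 0.102 m or y of flute_300 in the frame of drying_rack between 0.018 and 0.042 m or y of flute_300 in the frame of drying_rack between -0.042 and -0.018 m or y of flute_300 in the frame of drying_rack between -0.102 and -0.078 m) and x of flute_300 in the frame of drying_rack between -0.025 and 0.025 m and z of flute_300 in the frame of drying_rack between 0.066 and 0.078 m and angle between the x axis of each of flute_300, flute_270, flute_240, flute_210 and the x axis of drying_rack, either way round below 0.12 rad and angle between each of flute_300, flute_270, flute_240, flute_210's own z axis and vertical below 0.8 rad and distance of flute_300 from where it was at the start of the episode between 0.239 and 0.311 m and linear speed of each of flute_300, flute_270, flute_240, flute_210 below 0.02 m/s and angular speed of each of flute_300, flute_270, flute_240, flute_210 below 0.2 rad/s and (y of flute_270 in the frame of drying_rack between 0.078 and 0.102 m or y of flute_270 in the frame of drying_rack between 0.018 and 0.042 m or y of flute_270 in the frame of drying_rack between -0.042 and -0.018 m or y of flute_270 in the frame of drying_rack between -0.102 and -0.078 m) and x of flute_270 in the frame of drying_rack between -0.025 and 0.025 m and z of flute_270 in the frame of drying_rack between 0.0646 and 0.0766 m and distance of flute_270 from where it was at the start of the episode between 0.239 and 0.311 m and (y of flute_240 in the frame of drying_rack between 0.078 and 0.102 m or y of flute_240 in the frame of drying_rack between 0.018 and 0.042 m or y of flute_240 in the frame of drying_rack between -0.042 and -0.018 m or y of flute_240 in the frame of drying_rack between -0.102 and -0.078 m) and x of flute_240 in the frame of drying_rack between -0.025 and 0.025 m and z of flute_240 in the frame of drying_rack between 0.0631 and 0.0751 m and distance of flute_240 from where it was at the start of the episode between 0.239 and 0.311 m and (y of flute_210 in the frame of drying_rack between 0.078 and 0.102 m or y of flute_210 in the frame of drying_rack between 0.018 and 0.042 m or y of flute_210 in the frame of drying_rack between -0.042 and -0.018 m or y of flute_210 in the frame of drying_rack between -0.102 and -0.078 m) and x of flute_210 in the frame of drying_rack between -0.025 and 0.025 m and z of flute_210 in the frame of drying_rack between 0.0617 and 0.0737 m and distance of flute_210 from where it was at the start of the episode between 0.239 and 0.311 m); the robot touches nothing.
It fails at once if a flute is dropped or thrown (out of the fingers and faster than 0.7 m/s) ((linear speed of flute_300 above 0.7 m/s and contact force between the fingers and flute_300 below 0.05 N) or (linear speed of flute_270 above 0.7 m/s and contact force between the fingers and flute_270 below 0.05 N) or (linear speed of flute_240 above 0.7 m/s and contact force between the fingers and flute_240 below 0.05 N) or (linear speed of flute_210 above 0.7 m/s and contact force between the fingers and flute_210 below 0.05 N)).
It fails at once if the pot is pushed (more than 15 mm) (distance of tool_pot from where it was at the start of the episode above 0.015 m).
It fails at once if the jar is pushed (more than 15 mm) (distance of glue_jar from where it was at the start of the episode above 0.015 m).
It fails at once if the knife is pushed (more than 15 mm) (distance of knife from where it was at the start of the episode above 0.015 m).
It also fails if it takes over 104 s, if anything falls off the work surface, if the arm or the gripper's body presses on something with over 40 N, if the wrist force passes 120 N, or if a joint passes its speed limit or range.

## Robot

A 6-joint arm with a two-finger parallel gripper is mounted at the origin on the work surface. World frame = base frame: x ahead of the robot, y to its left, z up, the work surface at z = 0. Lengths are in m, angles in rad, forces in N, time in s.
With the tool pointing down it reaches from about 0.275 to 0.725 m from the base axis. Payload 5.6 kg.
Tool frame: the origin (TCP) lies on the centre line of the jaws, within the pads' length; the fingertips stand 11 mm ahead of it and the grasp point (between the pads) lies 8 mm behind it (arm.tip_reach is the distance from the TCP to the fingertips, in m); z points along the fingers, y is the line along which they close (so a half turn about z gives the same grasp; the last joint's range is limited). The gripper opens to 85 mm and grips with 20 to 120 N. Pads are 22 mm wide; open, the fingers measure 114 mm over their backs; the gripper's body (76 mm by 85 mm) begins 54 mm behind the grasp point. The pads swing forward as they close: fully open they stand 13 mm farther back than shut.
Start: joints at [-0.828, 0.255, 0.108, 0, -1.424, -0.285], TCP at [0.243, -0.493, 0.242] pointing down, gripper open.
Joint ranges: [-2.95, 2.95], [-1.21, 1.97], [-1.09, 1.5], [-2.87, 1.71], [-2.94, -0.07], [-3.05, 3.05]. Speed limits (rad/s): [2.57, 2.57, 3.14, 3.14, 3.14, 3.14].

## Interface

Orientations are given as a rotation vector (axis times angle).
In Python, from rig import arm gives the robot as it stands.
- The arm moves only by the tool play_rows, never from a script. Its argument "targets" is a list that holds one entry, the list of rows, each a list of 7 numbers: the turn, a rotation vector about the world's x, y, z in units of 8 degrees (1.0 is 8 degrees), then the shift along the world's x, y, z in units of 40 mm (1.0 is 40 mm), then the opening, from -1 (shut) to 1 (fully open). A call has 1 to 20 rows; each row shifts and turns the commanded pose from where the row before left it; what a row does not reach is not made up. A row lasts 1/10 s, in which the tool goes at most 50 mm and 8.59 degrees, less where a joint would pass 70% of its speed; a pose out of reach is approached as far as the arm can. A call is refused whole if a number of a shift passes 1 or a number of a turn 1, either way. A call with a gripper value outside its range is refused whole. The fingers move at their own pace and stop on an object; "force" is the grip in N (left out, the last holds). Time passes only in rows, so rows that do not move let the fingers close. It gives the time, the measured TCP pose, the force, the opening and the grip force at its end, in the units of the state.
- arm.observe(): the state, without advancing time (a new reading comes with each control period).
- arm.snapshot(name): name is "side" or "top" or "wrist"; returns the picture (480x640x3 uint8, red, green, blue); there is no depth.
- arm.camera_info(name): a dict with "fx", "fy", "cx", "cy" (pixels), "k1" (the pictures are not rectified: a ray, as slopes to the right and down, at radius r is drawn at 1 + k1 r^2 times it, then the intrinsics apply), "world_to_cam" (4x4, takes a point from world to camera coordinates). Camera axes: x right, y up, looking along -z (the intrinsics and any distortion apply to the point x, -y, -z); pixel columns grow to the right and rows downward; lengths in m; the calibration is good to about 2 mm. A picture is of the moment at which its call begins: read the wrist's pose just before it. camera_info takes no time and is no camera call; for the wrist camera it gives the pose at the moment of the call.
- arm.hand_in(): hands the job in; it is judged then, once.
Trained networks look in the newest picture that a camera, given by its name, has taken for a name from the list of things; names that differ only in an ending like _2 or _b are one class to them, and where a whole thing is asked for, a point or a joint stands for the part that bears it (a point fixed in the world has none). Each returns a list of dicts, best first, with "conf" (0 to 1); they miss things now and then, are a little off and sometimes report something else, mostly with a low value. They report only what shows in the picture. A call takes as long as a camera call.
- arm.masks_of(target, camera): "mask" (480x640 bool, what is visible of it) and "location" ([row, column] in pixels, amid what is visible of it).
- arm.pinpoint(target, camera): "location" ([row, column] in pixels: a listed point, or the origin of a listed thing).
The state is a dict: "time_s": time; "qpos": joint angles; "dq": joint speeds; "joint_torque": joint torques, N m; "eef_pos": TCP position; "tcp_rot": TCP orientation; "ft_force": force on the tool from outside, world axes, zero at the start; "torque": the same for the moment, N m; "width": opening from 0.0 (shut) to 1.0 (fully open); "gripper_force": force on a finger pad.
Only numpy, scipy, OpenCV 4.12 (cv2) and the standard library are available. Lean on these libraries where they do the work, as an engineer would, in place of code of your own. Each camera call takes 0.05 s, during which the arm holds its last target. There are 200 camera calls.

## Working session

There is one attempt and no reset: what is moved stays moved. The work goes in short steps, Python scripts to look and compute and a tool call to move; the robot and the scene stay as the last step left them, time stands still between calls to the robot, and variables do not carry over. Pictures are saved under pics/ and viewed, at most 14 in all, crops included, and the job is handed in when it is done.

Besides the shell and the picture viewer there is one more tool, called after "Request:" as name(argument=value, ...) on one line, values as JSON. play_rows: Moves the arm, as the interface text tells. Its arguments: {"type":"object","properties":{"targets":{"type":"array","items":{"type":"array","items":{"type":"array","items":{"type":"number"}}}},"force":{"type":"number"}},"required":["targets"]}

```bash
mkdir -p pics; ls
python3 - <<'E'
from rig import arm
import cv2
s=arm.observe();print(s['time_s'],s['eef_pos'],s['tcp_rot'],s['width'])
for n in ['top','side']:
    cv2.imwrite(f'pics/{n}0.png',arm.snapshot(n)[:,:,::-1])
    print({k:v for k,v in arm.camera_info(n).items()})
    for t in ['cradle','drying_rack','flute_300','flute_270','flute_240','flute_210','tool_pot','glue_jar','knife']:
        print(n,t,[(round(d['conf'],2),[round(float(x),1) for x in d['location']]) for d in arm.pinpoint(t,n)][:4])
E
```

```text
pics
0.0 [ 0.2429259  -0.49291305  0.24140479] [ 7.12623611e-01 -3.05918547e+00 -2.84812377e-03] 0.9997361418956692
{'fx': 577.0848393917496, 'fy': 577.0848393917496, 'cx': 326.09921367845493, 'cy': 234.55399180567636, 'k1': 0.009643433400742096, 'world_to_cam': array([[-2.83329194e-02, -9.99597118e-01, -1.68725893e-03,
         1.26271210e-02],
       [ 9.94102779e-01, -2.83538619e-02,  1.04669593e-01,
        -4.54849627e-01],
       [-1.04675264e-01,  1.28828635e-03,  9.94505621e-01,
        -1.46869065e+00],
       [ 0.00000000e+00,  0.00000000e+00,  0.00000000e+00,
         1.00000000e+00]])}
top cradle [(0.97, [192.3, 269.3])]
top drying_rack []
top flute_300 [(0.8, [189.9, 278.9]), (0.71, [202.3, 301.7]), (0.67, [189.9, 253.8]), (0.33, [197.2, 167.3])]
top flute_270 [(0.8, [189.9, 278.9]), (0.71, [202.3, 301.7]), (0.67, [189.9, 253.8]), (0.33, [197.2, 167.3])]
top flute_240 [(0.8, [189.9, 278.9]), (0.71, [202.3, 301.7]), (0.67, [189.9, 253.8]), (0.33, [197.2, 167.3])]
top flute_210 [(0.8, [189.9, 278.9]), (0.71, [202.3, 301.7]), (0.67, [189.9, 253.8]), (0.33, [197.2, 167.3])]

[... 467 characters left out ...]
     ,  0.        ,  1.        ]])}
side cradle [(0.73, [282.5, 254.9])]
side drying_rack [(0.69, [229.5, 316.1])]
side flute_300 [(0.89, [263.6, 259.5]), (0.82, [278.7, 243.2]), (0.77, [250.0, 281.1]), (0.73, [296.7, 228.8])]
side flute_270 [(0.89, [263.6, 259.5]), (0.82, [278.7, 243.2]), (0.77, [250.0, 281.1]), (0.73, [296.7, 228.8])]
side flute_240 [(0.89, [263.6, 259.5]), (0.82, [278.7, 243.2]), (0.77, [250.0, 281.1]), (0.73, [296.7, 228.8])]
side flute_210 [(0.89, [263.6, 259.5]), (0.82, [278.7, 243.2]), (0.77, [250.0, 281.1]), (0.73, [296.7, 228.8])]
side tool_pot [(0.74, [263.8, 258.4]), (0.59, [369.8, 198.6])]
side glue_jar [(0.86, [158.2, 329.7])]
side knife [(0.86, [402.9, 329.4])]
```

View pics/top0.png

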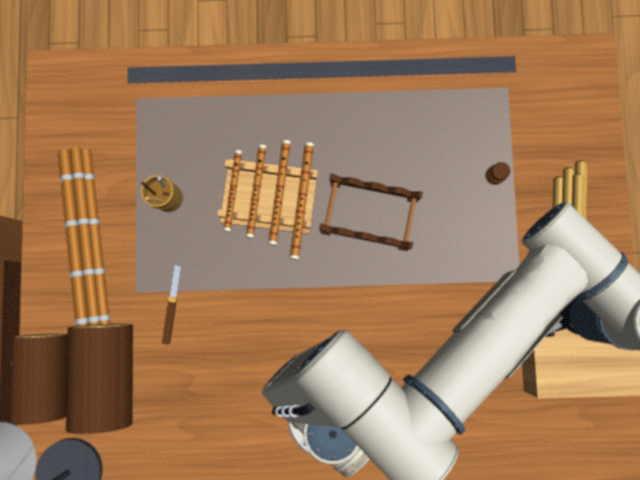

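View pics/side0.png

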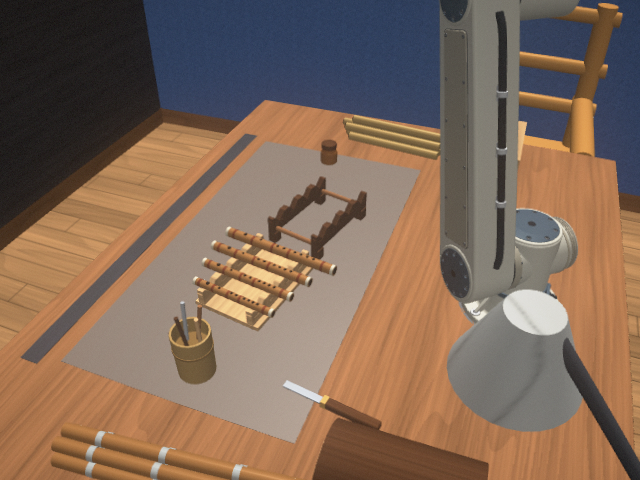

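```bash
cat > h.py <<'E'
import numpy as np, cv2
from rig import arm
def proj(P,ci):
    P=np.atleast_2d(P); W=ci['world_to_cam']; c=P@W[:3,:3].T+W[:3,3]
    a=c[:,0]/-c[:,2]; b=-c[:,1]/-c[:,2]; f=1+ci['k1']*(a*a+b*b)
    return np.c_[ci['cx']+ci['fx']*a*f, ci['cy']+ci['fy']*b*f]   # u,v
def back(uv,z,ci):
    uv=np.atleast_2d(np.asarray(uv,float)); d=np.c_[(uv[:,0]-ci['cx'])/ci['fx'],(uv[:,1]-ci['cy'])/ci['fy']]
    s=d.copy()
    for _ in range(10): s=d/(1+ci['k1']*(s**2).sum(1,keepdims=True))
    W=ci['world_to_cam']; R=W[:3,:3]; o=-R.T@W[:3,3]
    r=np.c_[s[:,0],-s[:,1],-np.ones(len(s))]@R
    return o+r*((z-o[2])/r[:,2])[:,None]
E
python3 - <<'E'
from h import *
np.set_printoptions(precision=4,suppress=True)
ci=arm.camera_info('top'); arm.snapshot('top')
for d in arm.masks_of('flute_300','top'):
    m=d['mask']; v,u=np.nonzero(m); 
    p=back(np.c_[u,v],.045,ci)[:,:2]; c=p.mean(0); w,V=np.linalg.eigh(np.cov((p-c).T)); a=V[:,1]*np.sign(V[0,1]); t=(p-c)@a
    print(round(d['conf'],2),m.sum(),'mid',c+a*(t.max()+t.min())/2,'len',np.ptp(t),'yaw',np.arctan2(a[1],a[0]))
print('rack corners',back([[333,178],[421,193],[323,230],[409,245]],.075,ci))
print('cradle',back([[269.3,192.3]],0,ci),'pot',back([[170,203]],0,ci),'jar',back([[495,176]],0,ci))
w=arm.camera_info('wrist'); print(w, arm.observe()['eef_pos'])
W=w['world_to_cam'];print('campos',-W[:3,:3].T@W[:3,3])
E
```

```text
0.91 705 mid [0.5714 0.1761] len 0.24254646811767958 yaw -0.15899117117146286
0.66 1139 mid [0.5445 0.0593] len 0.3040677387296209 yaw -0.1551863074258376
0.58 618 mid [0.5745 0.2364] len 0.2124404176456815 yaw -0.15648228740765943
0.56 928 mid [0.5673 0.1165] len 0.2735179097725459 yaw -0.1548164418178267
rack corners [[ 0.5926 -0.0217  0.075 ]
 [ 0.5479 -0.2418  0.075 ]
 [ 0.4613  0.0072  0.075 ]
 [ 0.4176 -0.206   0.075 ]]
cradle [[0.5743 0.1468 0.    ]] pot [[0.5531 0.4096 0.    ]] jar [[ 0.6009 -0.4526  0.    ]]
{'fx': 409.72012014253875, 'fy': 409.72012014253875, 'cx': 321.96401509697677, 'cy': 237.43669896253525, 'k1': -0.014445693644632166, 'world_to_cam': array([[-0.4416,  0.8972, -0.0003,  0.55  ],
       [-0.8623, -0.4245, -0.2762,  0.0363],
       [-0.248 , -0.1217,  0.9611, -0.3769],
       [ 0.    ,  0.    ,  0.    ,  1.    ]])} [ 0.2431 -0.4933  0.2423]
campos [ 0.1807 -0.5239  0.3725]
```

Request:
play_rows(targets=[[[0,0,-0.34,0.42,0.98,0.11,1],[0,0,-0.34,0.42,0.98,0.11,1],[0,0,-0.34,0.42,0.98,0.11,1],[0,0,-0.34,0.42,0.98,0.11,1],[0,0,-0.34,0.42,0.98,0.11,1],[0,0,-0.34,0.42,0.98,0.11,1],[0,0,-0.34,0.42,0.98,0.11,1],[0,0,-0.34,0.42,0.98,0.11,1],[0,0,-0.34,0.42,0.98,0.11,0],[0,0,-0.34,0.42,0.98,0.11,0],[0,0,-0.34,0.42,0.98,0.11,0],[0,0,-0.34,0.42,0.98,0.11,0],[0,0,-0.34,0.42,0.98,0.11,0],[0,0,0,0,0,0,0],[0,0,0,0,0,0,0],[0,0,0,0,0,0,0]]], force=40)

```text
time_s: 2.7
eef_pos: [0.4613, 0.0158, 0.2995]
tcp_rot: [0.25, 3.132, -0.0]
ft_force: [0.0, 0.4, 0.1]
width: 0.501
gripper_force: 0.0
```

Run:
```python
from h import *
np.set_printoptions(precision=4,suppress=True)
s=arm.observe();print(s['time_s'],s['eef_pos'],s['tcp_rot'],s['width'],s['qpos'],s['ft_force'])
ci=arm.camera_info('wrist'); im=arm.snapshot('wrist'); cv2.imwrite('pics/w1.png',im[:,:,::-1]); np.save('w1.npy',ci,allow_pickle=True)
for d in arm.masks_of('flute_300','wrist'):
    m=d['mask']; v,u=np.nonzero(m); 
    p=back(np.c_[u,v],.045,ci)[:,:2]; c=p.mean(0); w,V=np.linalg.eigh(np.cov((p-c).T)); a=V[:,1]*np.sign(V[0,1]); t=(p-c)@a
    print(round(d['conf'],2),m.sum(),'mid',c+a*(t.max()+t.min())/2,'len',np.ptp(t),'yaw',np.arctan2(a[1],a[0]))
for d in arm.masks_of('drying_rack','wrist'): print(d['conf'],d['mask'].sum()); np.save('rackmask',d['mask'])
```

```text
2.7 [0.4613 0.0158 0.2995] [ 0.2501  3.1316 -0.0002] 0.5011741365954405 [ 0.3754  0.0663  0.0235  0.0001 -1.5281 -2.1056] [0.0114 0.3774 0.1162]
0.9 4519 mid [0.5582 0.179 ] len 0.21847058300156064 yaw -0.1609253918124983
0.89 6750 mid [0.5457 0.0591] len 0.3110020426577893 yaw -0.16456129641468817
0.87 4400 mid [0.5308 0.1236] len 0.2018064597019425 yaw -0.14736857568344858
0.63 4256 mid [0.5735 0.2359] len 0.21442503167872135 yaw -0.15564010656046343
0.76 15640
```

View pics/w1.png

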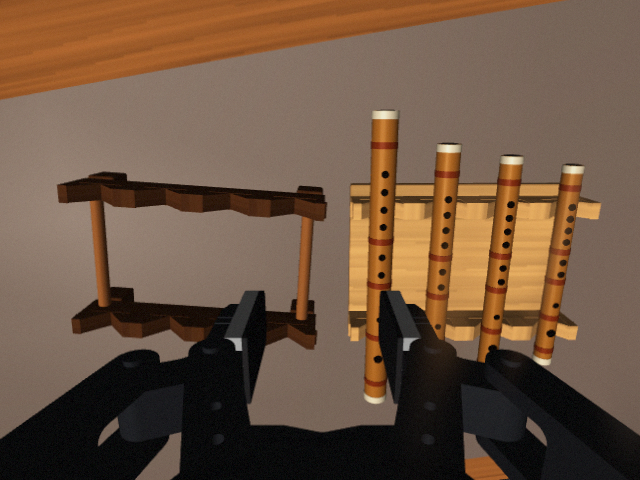

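Run:
```python
import cv2
im=cv2.imread('pics/w1.png'); c=cv2.convertScaleAbs(im[165:355,45:335],alpha=2.2,beta=20); c=cv2.resize(c,None,fx=2.75,fy=2.75,interpolation=cv2.INTER_CUBIC)
cv2.imwrite('pics/w1c.png',c); print(c.shape)
```

```text
(522, 798, 3)
```

View pics/w1c.png

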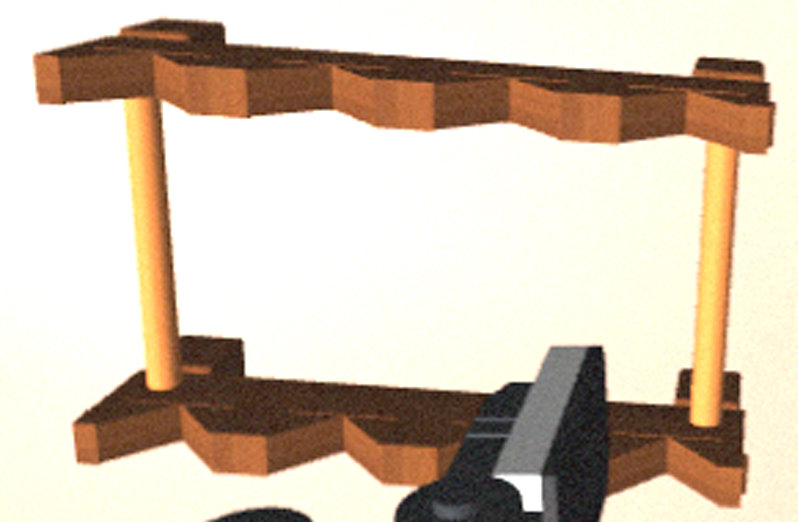

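Run:
```python
from h import *
from scipy.optimize import least_squares
np.set_printoptions(precision=4,suppress=True)
ci=np.load('w1.npy',allow_pickle=True).item(); ys=[-90,-30,30,90]
pts=[]
for e,L in [(-73,[(155,50),(332,65),(512,80),(687,92)]),(-57,[(155,95),(333,105),(510,120),(687,132)]),(57,[(183,405),(345,415),None,(665,435)]),(73,[(183,433),(345,443),None,(665,465)])]:
    for y,p in zip(ys,L):
        if p: pts.append((e,y,55,45+p[0]/2.75,165+p[1]/2.75))
for e,y,p in [(-57,-50,(248,117)),(-57,10,(433,130)),(-57,70,(615,143)),(73,-50,(265,473))]: pts.append((e,y,75,45+p[0]/2.75,165+p[1]/2.75))
pts=np.array(pts); M=pts[:,:3]/1000
def W(q):
    c,s=np.cos(q[2]),np.sin(q[2]); return np.c_[q[0]+c*M[:,0]-s*M[:,1],q[1]+s*M[:,0]+c*M[:,1],M[:,2]+(q[3] if len(q)>3 else 0)]
f=lambda q:(proj(W(q),ci)-pts[:,3:]).ravel()
for q0 in ([.505,-.116,-.2],[.505,-.116,-.2,0]):
    r=least_squares(f,q0,loss='soft_l1'); print(r.x,np.sqrt((r.fun**2).mean())); print(f(r.x).reshape(-1,2).round(1).tolist())
q=r.x if 0 else least_squares(f,[.505,-.116,-.2],loss='soft_l1').x
c,s=np.cos(q[2]),np.sin(q[2])
for y in (.09,.03,-.03,-.09): print('place',q[0]-s*y,q[1]+c*y)
# cradle: fit flutes from full top and this
```

```text
[ 0.5065 -0.1125 -0.234 ] 1.2380082878502685
[[-1.0, -0.5], [-0.2, -1.3], [-0.6, -2.0], [0.6, -1.6], [0.2, 0.2], [-0.1, 1.2], [-0.1, 0.4], [-0.3, 0.7], [-1.5, -1.3], [-0.9, -0.8], [1.4, 0.1], [-0.4, 2.8], [-0.4, 3.2], [0.6, 3.2], [-0.0, -0.3], [0.5, -0.1], [1.9, 0.0], [0.8, 1.0]]
[ 0.5072 -0.1137 -0.2347 -0.0033] 1.0450416966064164
[[-0.2, -0.2], [0.0, -1.0], [-0.9, -1.7], [-0.3, -1.3], [1.1, 0.4], [0.2, 1.4], [-0.4, 0.6], [-1.2, 0.8], [-0.9, -2.1], [-0.8, -1.5], [0.6, -0.7], [0.2, 1.9], [-0.3, 2.4], [-0.2, 2.4], [0.5, -0.2], [0.4, -0.0], [1.2, 0.1], [1.2, -0.0]]
place 0.5273749458683578 -0.024922593043215993
place 0.5134633094856013 -0.08328753434494238
place 0.49955167310284476 -0.14165247564666875
place 0.48564003672008826 -0.20001741694839514
```

Request:
play_rows(targets=[[[0,0,0,0.52,0.27,-0.7,0],[0,0,0,0.52,0.27,-0.7,0],[0,0,0,0.52,0.27,-0.7,0],[0,0,0,0.53,0.27,-0.7,0],[0,0,0,0,0,-0.8,0],[0,0,0,0,0,-0.8,0],[0,0,0,0,0,-0.6,0],[0,0,0,0,0,0,0],[0,0,0,0,0,0,0]]])

```text
time_s: 3.75
eef_pos: [0.5455, 0.0588, 0.1003]
tcp_rot: [0.251, 3.131, -0.001]
ft_force: [0.5, 0.3, 0.1]
width: 0.503
gripper_force: 0.0
```

Run:
```python
from h import *
ci=arm.camera_info('wrist'); im=arm.snapshot('wrist')
s=arm.observe();print(s['eef_pos'],s['tcp_rot'])
P=s['eef_pos'].copy(); P[2]=.047; u=proj(P,ci); print('grasp pt',u)
cv2.drawMarker(im,tuple(int(x) for x in u[0]),(0,255,0)); cv2.imwrite('pics/w2.png',im[:,:,::-1])
```

```text
[0.54613042 0.05915536 0.10117547] [2.50142681e-01 3.12908747e+00 5.99517487e-04]
grasp pt [[322.12377467 272.5837464 ]]
```

View pics/w2.png

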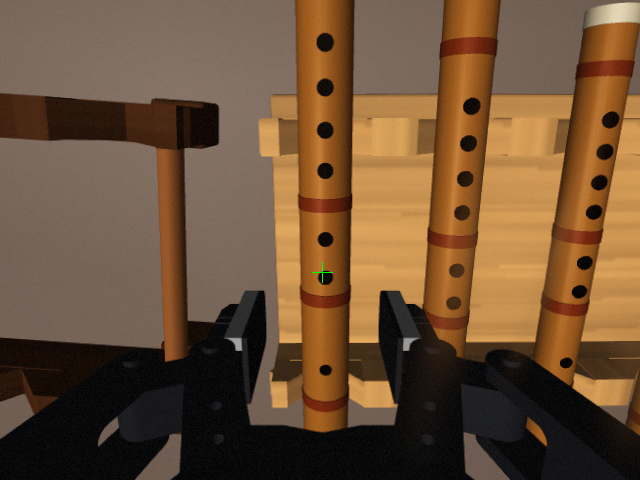

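The flute is centred between the pads: its axis is at column 326, the predicted grasp point at (322, 273). Next I descend and grip.

Request:
play_rows(targets=[[[0,0,0,0,0,-0.6,0],[0,0,0,0,0,-0.5,0],[0,0,0,0,0,-0.3,0],[0,0,0,0,0,-0.13,0],[0,0,0,0,0,0,0],[0,0,0,0,0,0,-1],[0,0,0,0,0,0,-1],[0,0,0,0,0,0,-1],[0,0,0,0,0,0,-1],[0,0,0,0,0,0,-1]]], force=40)

```text
time_s: 4.8
eef_pos: [0.5462, 0.0601, 0.0396]
tcp_rot: [0.249, 3.129, 0.002]
ft_force: [-0.6, 2.4, 5.7]
width: 0.269
gripper_force: 39.4
```

Request:
play_rows(targets=[[[0,0,0,0,0,0.3,-1],[0,0,0,0,0,0.6,-1],[0,0,0,0,0,0.8,-1],[0,0,0,0,0,0.7,-1],[0,0,0,0,0,0.35,-1],[0,0,-0.05,-0.1,-0.4,0,-1],[0,0,-0.06,-0.15,-0.7,0,-1],[0,0,-0.06,-0.2,-0.8,0,-1],[0,0,-0.06,-0.2,-0.8,0,-1],[0,0,-0.07,-0.2,-0.9,0,-1],[0,0,-0.07,-0.2,-0.9,0,-1],[0,0,-0.06,-0.15,-0.8,0,-1],[0,0,-0.06,-0.15,-0.7,0,-1],[0,0,-0.06,-0.15,-0.5,0,-1],[0,0,0,0,0,0,-1],[0,0,0,0,0,-0.6,-1],[0,0,0,0,0,-0.4,-1],[0,0,0,0,0,0,-1],[0,0,0,0,0,0,-1]]])

```text
time_s: 6.7
eef_pos: [0.4847, -0.2006, 0.1083]
tcp_rot: [-0.37, -3.119, 0.001]
ft_force: [-0.0, 1.0, -0.3]
width: 0.267
gripper_force: 39.4
```

Run:
```python
from h import *
ci=arm.camera_info('wrist'); im=arm.snapshot('wrist'); top=arm.snapshot('top')
s=arm.observe();print(s['time_s'],s['eef_pos'],s['tcp_rot'],s['qpos'],s['width'])
c,q=np.cos(-.234),np.sin(-.234)
for x in (-73,-57,57,73):
    for y in (-90,-30,30,90):
        for img,k in ((im,ci),(top,arm.camera_info('top'))):
            P=[.5065+(c*x-q*y)/1e3,-.1125+(q*x+c*y)/1e3,.055]; u=proj(P,k)[0]; cv2.circle(img,(int(u[0]),int(u[1])),2 if img is im else 1,(0,255,0),-1)
cv2.imwrite('pics/w3.png',im[:,:,::-1])
cv2.imwrite('pics/t3.png',cv2.resize(top[130:270,200:440],None,fx=3.3,fy=3.3)[:,:,::-1])
```

```text
6.8 [ 0.48557845 -0.20064712  0.10924488] [ 3.69334352e-01  3.11846011e+00 -6.12167954e-04] [-9.32746964e-02  2.86871664e-01 -1.99497760e-01  4.78464841e-04
 -1.08309933e+00 -1.71351697e+00] 0.26678723596184534
```

View pics/w3.png

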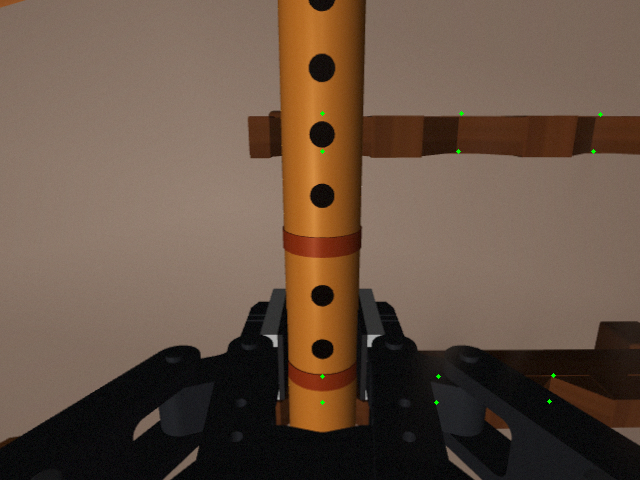

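Predicted notch bottoms (green) fall on the seen V bottoms, for example column 459 at row 152. The flute is aligned over its notch at column 322.

Request:
play_rows(targets=[[[0,0,0,0,0,-0.4,-1],[0,0,0,0,0,-0.3,-1],[0,0,0,0,0,-0.2,-1],[0,0,0,0,0,-0.1,-1],[0,0,0,0,0,-0.05,-1],[0,0,0,0,0,0,-1],[0,0,0,0,0,0,-1]]])

```text
time_s: 7.5
eef_pos: [0.4854, -0.2007, 0.0667]
tcp_rot: [0.37, 3.119, -0.0]
ft_force: [0.4, 0.7, -0.7]
width: 0.264
gripper_force: 39.4
```

Request:
play_rows(targets=[[[0,0,0,0,0,-0.04,-1],[0,0,0,0,0,-0.03,-1],[0,0,0,0,0,0,-1],[0,0,0,0,0,0,-1]]])

```text
time_s: 7.9
eef_pos: [0.4856, -0.2012, 0.0646]
tcp_rot: [0.369, 3.118, -0.002]
ft_force: [-1.0, -2.0, 4.9]
width: 0.264
gripper_force: 40.0
```

Request:
play_rows(targets=[[[0,0,0,0,0,0,-0.2],[0,0,0,0,0,0,0],[0,0,0,0,0,0,0],[0,0,0,0,0,0.2,0],[0,0,0,0,0,0.5,0],[0,0,0,0,0,0.7,0],[0,0,0,0,0,0.7,0],[0,0,0.05,0.2,0.8,0,0],[0,0,0.05,0.2,0.8,0,0],[0,0,0.05,0.2,0.8,0,0],[0,0,0.05,0.2,0.8,0,0],[0,0,0.05,0.2,0.8,0,0],[0,0,0.06,0.2,0.8,0,0],[0,0,0.06,0.2,0.8,0,0],[0,0,0.06,0.2,0.8,0,0],[0,0,0.06,0.2,0.8,0,0],[0,0,0.06,0.24,0.74,0,0],[0,0,0,0,0,-0.7,0],[0,0,0,0,0,-0.5,0],[0,0,0,0,0,0,0]]])

```text
time_s: 9.9
eef_pos: [0.5647, 0.1168, 0.0968]
tcp_rot: [-0.249, -3.126, 0.004]
ft_force: [0.4, -0.0, 0.2]
width: 0.5
gripper_force: 0.0
```

```bash
cat > chk.py <<'E'
from h import *
import sys
np.set_printoptions(precision=4,suppress=True)
arm.snapshot('top')
ci=arm.camera_info('wrist'); im=arm.snapshot('wrist'); s=arm.observe(); print(s['time_s'],s['eef_pos'],s['tcp_rot'])
z=float(sys.argv[1])
P=s['eef_pos'].copy(); P[2]=z; u=proj(P,ci); print('grasp pt',u)
for d in arm.masks_of('flute_300','wrist'):
    m=d['mask']; v,U=np.nonzero(m); p=back(np.c_[U,v],z,ci)[:,:2]; c=p.mean(0); w,V=np.linalg.eigh(np.cov((p-c).T)); a=V[:,1]*np.sign(V[0,1])
    n=np.array([-a[1],a[0]]); print(d['conf'],m.sum(),'flute minus tcp across',(c-P[:2])@n,'yaw',np.arctan2(a[1],a[0]))
E
python3 chk.py .0456
```

```text
10.0 [0.567  0.1169 0.1003] [ 0.2496  3.1312 -0.0007]
grasp pt [[321.9437 273.571 ]]
0.97 20722 flute minus tcp across 0.0008954186149152943 yaw -0.15676713341903226
0.6 17530 flute minus tcp across 0.11863073911569784 yaw -0.1550816655717506
0.58 15409 flute minus tcp across 0.06072504183083108 yaw -0.14901816000634768
```

Request:
play_rows(targets=[[[0,0,0,0,0,-0.6,0],[0,0,0,0,0,-0.5,0],[0,0,0,0,0,-0.3,0],[0,0,0,0,0,-0.17,0],[0,0,0,0,0,0,0],[0,0,0,0,0,0,-1],[0,0,0,0,0,0,-1],[0,0,0,0,0,0,-1],[0,0,0,0,0,0,-1],[0,0,0,0,0,0,-1]]], force=40)

```text
time_s: 11.05
eef_pos: [0.5676, 0.1175, 0.0379]
tcp_rot: [0.249, 3.129, 0.001]
ft_force: [-1.5, 0.5, 6.0]
width: 0.247
gripper_force: 39.3
```

Request:
play_rows(targets=[[[0,0,0,0,0,0.3,-1],[0,0,0,0,0,0.6,-1],[0,0,0,0,0,0.8,-1],[0,0,0,0,0,0.7,-1],[0,0,0,0,0,0.4,-1],[0,0,-0.05,-0.1,-0.4,0,-1],[0,0,-0.06,-0.2,-0.7,0,-1],[0,0,-0.06,-0.2,-0.8,0,-1],[0,0,-0.06,-0.22,-0.8,0,-1],[0,0,-0.07,-0.22,-0.86,0,-1],[0,0,-0.07,-0.22,-0.9,0,-1],[0,0,-0.06,-0.2,-0.8,0,-1],[0,0,-0.06,-0.18,-0.7,0,-1],[0,0,-0.06,-0.15,-0.5,0,-1],[0,0,0,0,0,0,-1],[0,0,0,0,0,-0.6,-1],[0,0,0,0,0,-0.4,-1],[0,0,0,0,0,0,-1],[0,0,0,0,0,0,-1]]])

```text
time_s: 12.95
eef_pos: [0.4988, -0.1414, 0.1087]
tcp_rot: [-0.369, -3.119, 0.001]
ft_force: [1.2, -0.3, -0.3]
width: 0.243
gripper_force: 39.2
```

Request:
play_rows(targets=[[[0,0,0,0,0,-0.4,-1],[0,0,0,0,0,-0.3,-1],[0,0,0,0,0,-0.2,-1],[0,0,0,0,0,-0.12,-1],[0,0,0,0,0,-0.08,-1],[0,0,0,0,0,-0.04,-1],[0,0,0,0,0,0,-1],[0,0,0,0,0,0,-1]]])

```text
time_s: 13.75
eef_pos: [0.4993, -0.142, 0.0637]
tcp_rot: [0.37, 3.119, -0.002]
ft_force: [-1.3, -3.9, 2.7]
width: 0.244
gripper_force: 39.5
```

Request:
play_rows(targets=[[[0,0,0,0,0,-0.02,-1],[0,0,0,0,0,0,-0.2],[0,0,0,0,0,0,0],[0,0,0,0,0,0,0],[0,0,0,0,0,0.3,0],[0,0,0,0,0,0.5,0],[0,0,0,0,0,0.7,0],[0,0,0,0,0,0.7,0],[0,0,0.05,0.18,0.8,0,0],[0,0,0.05,0.18,0.8,0,0],[0,0,0.05,0.18,0.8,0,0],[0,0,0.05,0.18,0.8,0,0],[0,0,0.05,0.18,0.8,0,0],[0,0,0.06,0.18,0.8,0,0],[0,0,0.06,0.18,0.8,0,0],[0,0,0.06,0.18,0.8,0,0],[0,0,0.06,0.18,0.8,0,0],[0,0,0.06,0.18,0.75,0,0],[0,0,0,0,0,-0.7,0],[0,0,0,0,0,-0.5,0]]])

```text
time_s: 15.75
eef_pos: [0.571, 0.178, 0.1019]
tcp_rot: [0.248, 3.132, 0.001]
ft_force: [-0.3, -1.4, -0.7]
width: 0.499
gripper_force: 0.0
```

```bash
python3 - <<'E'
from rig import arm
import cv2
t=arm.snapshot('top'); cv2.imwrite('pics/t4.png',cv2.resize(t[130:270,200:440],None,fx=3.3,fy=3.3)[:,:,::-1])
E
python3 chk.py .0441
```

```text
15.9 [0.5705 0.1764 0.1019] [-0.2494 -3.1298  0.0023]
grasp pt [[322.0412 272.6393]]
0.91 13080 flute minus tcp across 0.0612529312610478 yaw -0.1511965627545323
0.64 18294 flute minus tcp across 0.0014950129893593171 yaw -0.15771021450588482
```

View pics/t4.png

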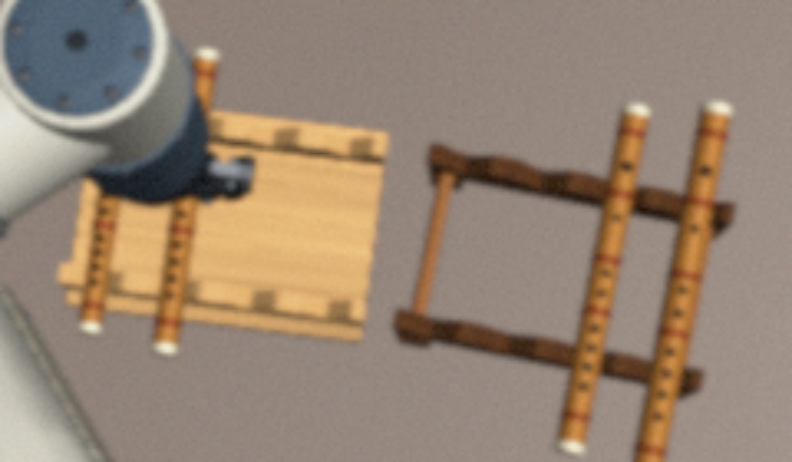

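Both flutes lie bedded in the two right places. The 270's ends are at about (635, 108) and (572, 447) in the crop, seemingly near centred on the rack. On to the 240.

Request:
play_rows(targets=[[[0,0,0,0,0.03,-0.6,0],[0,0,0,0,0,-0.5,0],[0,0,0,0,0,-0.3,0],[0,0,0,0,0,-0.2,0],[0,0,0,0,0,-0.04,0],[0,0,0,0,0,0,-1],[0,0,0,0,0,0,-1],[0,0,0,0,0,0,-1],[0,0,0,0,0,0,-1],[0,0,0,0,0,0,-1]]], force=40)

```text
time_s: 16.95
eef_pos: [0.5717, 0.1776, 0.0378]
tcp_rot: [0.25, 3.13, 0.0]
ft_force: [-1.3, -2.9, 5.9]
width: 0.217
gripper_force: 39.4
```

Request:
play_rows(targets=[[[0,0,0,0,0,0.3,-1],[0,0,0,0,0,0.6,-1],[0,0,0,0,0,0.8,-1],[0,0,0,0,0,0.7,-1],[0,0,0,0,0,0.4,-1],[0,0,-0.05,-0.1,-0.4,0,-1],[0,0,-0.06,-0.15,-0.7,0,-1],[0,0,-0.06,-0.17,-0.8,0,-1],[0,0,-0.06,-0.18,-0.8,0,-1],[0,0,-0.07,-0.18,-0.92,0,-1],[0,0,-0.07,-0.18,-0.9,0,-1],[0,0,-0.06,-0.17,-0.8,0,-1],[0,0,-0.06,-0.15,-0.7,0,-1],[0,0,-0.06,-0.15,-0.5,0,-1],[0,0,0,0,0,0,-1],[0,0,0,0,0,-0.6,-1],[0,0,0,0,0,-0.4,-1],[0,0,0,0,0,0,-1],[0,0,0,0,0,0,-1]]])

```text
time_s: 18.85
eef_pos: [0.5137, -0.0828, 0.1088]
tcp_rot: [-0.369, -3.119, 0.0]
ft_force: [0.0, 0.6, -1.0]
width: 0.22
gripper_force: 39.2
```

Request:
play_rows(targets=[[[0,0,0,0,0,-0.4,-1],[0,0,0,0,0,-0.3,-1],[0,0,0,0,0,-0.2,-1],[0,0,0,0,0,-0.12,-1],[0,0,0,0,0,-0.07,-1],[0,0,0,0,0,-0.03,-1],[0,0,0,0,0,0,-1],[0,0,0,0,0,0,-1]]])

```text
time_s: 19.65
eef_pos: [0.5141, -0.0832, 0.0642]
tcp_rot: [0.37, 3.119, -0.001]
ft_force: [-0.7, -1.2, 0.4]
width: 0.219
gripper_force: 39.3
```

Request:
play_rows(targets=[[[0,0,0,0,0,-0.03,-1],[0,0,0,0,0,-0.02,-1],[0,0,0,0,0,0,-1],[0,0,0,0,0,0,-1]]])

```text
time_s: 20.05
eef_pos: [0.5142, -0.0839, 0.0634]
tcp_rot: [0.369, 3.118, -0.003]
ft_force: [-2.9, -2.9, 8.9]
width: 0.213
gripper_force: 40.2
```

Request:
play_rows(targets=[[[0,0,0,0,0,0,-0.2],[0,0,0,0,0,0,0],[0,0,0,0,0,0,0],[0,0,0,0,0,0.3,0],[0,0,0,0,0,0.5,0],[0,0,0,0,0,0.7,0],[0,0,0,0,0,0.7,0],[0,0,0.05,0.15,0.8,0,0],[0,0,0.05,0.15,0.8,0,0],[0,0,0.05,0.15,0.8,0,0],[0,0,0.05,0.15,0.8,0,0],[0,0,0.05,0.15,0.8,0,0],[0,0,0.06,0.15,0.8,0,0],[0,0,0.06,0.15,0.8,0,0],[0,0,0.06,0.15,0.8,0,0],[0,0,0.06,0.15,0.8,0,0],[0,0,0.06,0.15,0.8,0,0],[0,0,0,0,0,-0.7,0],[0,0,0,0,0,-0.5,0],[0,0,0,0,0,0,0]]])

```text
time_s: 22.05
eef_pos: [0.5721, 0.2366, 0.0993]
tcp_rot: [-0.249, -3.127, 0.005]
ft_force: [-0.8, -1.1, -0.3]
width: 0.5
gripper_force: 0.0
```

```bash
python3 chk.py .0427; python3 -c "
from rig import arm
print(arm.observe()['qpos'])"
```

```text
22.15 [0.5743 0.237  0.1029] [ 0.2496  3.1309 -0.0004]
grasp pt [[322.2133 269.4482]]
0.77 15247 flute minus tcp across 0.0010509018687735873 yaw -0.15658425911727764
[ 6.42846953e-01  4.65066023e-01  5.71935652e-02  8.10800777e-04
 -1.16075314e+00 -2.37313428e+00]
```

Request:
play_rows(targets=[[[0,0,0,0,0.02,-0.6,0],[0,0,0,0,0,-0.5,0],[0,0,0,0,0,-0.35,0],[0,0,0,0,0,-0.2,0],[0,0,0,0,0,-0.05,0],[0,0,0,0,0,0,-1],[0,0,0,0,0,0,-1],[0,0,0,0,0,0,-1],[0,0,0,0,0,0,-1],[0,0,0,0,0,0,-1]]], force=40)

```text
time_s: 23.2
eef_pos: [0.5746, 0.2379, 0.0352]
tcp_rot: [0.249, 3.13, 0.001]
ft_force: [-2.2, -1.9, 5.7]
width: 0.198
gripper_force: 39.2
```

Request:
play_rows(targets=[[[0,0,0,0,0,0.3,-1],[0,0,0,0,0,0.6,-1],[0,0,0,0,0,0.8,-1],[0,0,0,0,0,0.7,-1],[0,0,0,0,0,0.4,-1],[0,0,-0.05,-0.08,-0.4,0,-1],[0,0,-0.06,-0.12,-0.7,0,-1],[0,0,-0.06,-0.15,-0.8,0,-1],[0,0,-0.06,-0.15,-0.8,0,-1],[0,0,-0.07,-0.15,-0.94,0,-1],[0,0,-0.07,-0.15,-0.92,0,-1],[0,0,-0.06,-0.14,-0.8,0,-1],[0,0,-0.06,-0.12,-0.7,0,-1],[0,0,-0.06,-0.12,-0.5,0,-1],[0,0,0,0,0,0,-1],[0,0,0,0,0,-0.6,-1],[0,0,0,0,0,-0.4,-1],[0,0,0,0,0,0,-1],[0,0,0,0,0,0,-1]]])

```text
time_s: 25.1
eef_pos: [0.5265, -0.0245, 0.106]
tcp_rot: [-0.369, -3.119, 0.001]
ft_force: [-0.9, 0.2, 0.8]
width: 0.193
gripper_force: 39.1
```

Request:
play_rows(targets=[[[0,0,0,0,0,-0.4,-1],[0,0,0,0,0,-0.3,-1],[0,0,0,0,0,-0.2,-1],[0,0,0,0,0,-0.12,-1],[0,0,0,0,0,-0.07,-1],[0,0,0,0,0,-0.04,-1],[0,0,0,0,0,0,-1],[0,0,0,0,0,0,-1]]])

```text
time_s: 25.9
eef_pos: [0.5268, -0.025, 0.0612]
tcp_rot: [0.37, 3.119, -0.001]
ft_force: [-1.0, -2.9, 3.2]
width: 0.202
gripper_force: 39.4
```

Request:
play_rows(targets=[[[0,0,0,0,0,-0.02,-1],[0,0,0,0,0,0,-0.2],[0,0,0,0,0,0,0],[0,0,0,0,0,0,0],[0,0,0,0,0,0.3,0],[0,0,0,0,0,0.5,0],[0,0,0,0,0,0.7,0],[0,0,0,0,0,0.8,0],[0,0,0,-0.4,-0.4,0.8,0],[0,0,0,-0.4,-0.4,0.8,0],[0,0,0,-0.4,-0.4,0.8,0],[0,0,0,-0.4,-0.4,0.8,0],[0,0,0,-0.4,-0.4,0.6,0],[0,0,0,0,0,0,0],[0,0,0,0,0,0,0]]])

```text
time_s: 27.4
eef_pos: [0.4466, -0.1046, 0.3049]
tcp_rot: [0.371, 3.117, 0.002]
ft_force: [-0.5, -0.6, -0.7]
width: 0.498
gripper_force: 0.0
```

Run:
```python
from h import *
np.set_printoptions(precision=4,suppress=True)
s=arm.observe();print(s['time_s'],s['eef_pos'])
ct=arm.camera_info('top'); t=arm.snapshot('top'); cv2.imwrite('pics/t5.png',cv2.resize(t[130:270,150:530],None,fx=2.1,fy=2.1)[:,:,::-1])
ci=arm.camera_info('wrist'); im=arm.snapshot('wrist'); cv2.imwrite('pics/w5.png',im[:,:,::-1])
c,q=np.cos(-.234),np.sin(-.234)
for n,k in (('top',ct),('wrist',ci)):
  for d in arm.masks_of('flute_300',n):
    m=d['mask']; v,u=np.nonzero(m); p=back(np.c_[u,v],.071,k)[:,:2]; o=p.mean(0); w,V=np.linalg.eigh(np.cov((p-o).T)); a=V[:,1]*np.sign(V[0,1]); tt=(p-o)@a
    r=o+a*(tt.max()+tt.min())/2-[.5065,-.1125]
    print(n,round(d['conf'],2),'rack frame',c*r[0]+q*r[1],-q*r[0]+c*r[1],'len',np.ptp(tt),'dyaw',np.arctan2(a[1],a[0])+.234)
```

```text
27.4 [ 0.4466 -0.1046  0.3049]
top 0.83 rack frame -0.0927250694657778 -0.09282493319472027 len 0.11898118803527949 dyaw -0.0068879618048798275
top 0.78 rack frame -0.09482327717844306 -0.03202007684909107 len 0.08456943267712537 dyaw 0.004696852846216376
top 0.69 rack frame 0.0019985173691101253 0.028148918631495583 len 0.24193809417946327 dyaw 0.005315783836478127
wrist 0.83 rack frame 0.0014652372428424652 0.028475688301511513 len 0.2458502089162205 dyaw 0.00045217454754190034
wrist 0.72 rack frame -0.05539339798030249 -0.09065755110840125 len 0.1995333355825784 dyaw -0.0013213890389965344
wrist 0.66 rack frame -0.02690792041848706 0.08782757649565046 len 0.1587409030595949 dyaw 0.006879705319071727
wrist 0.58 rack frame -0.00013965847793590176 -0.031037671441969745 len 0.27747710878745724 dyaw 0.0021050969861556024
```

View pics/w5.png

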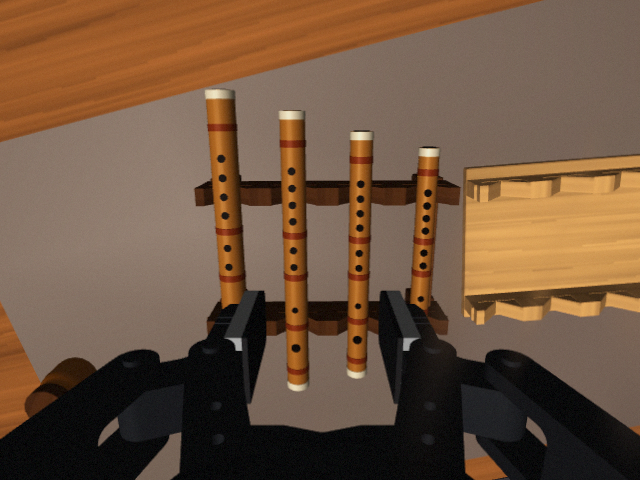

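View pics/t5.png

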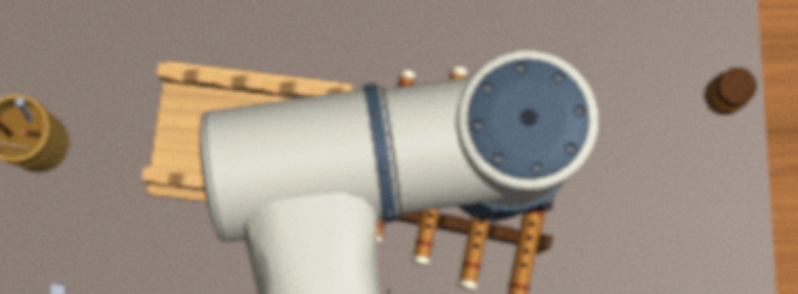

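All four flutes lie bedded in order with holes up. Their near ends are at (220, 93), (292, 114), (362, 134) and (428, 152). The offsets along the tubes come out at about 5 mm or less.

```bash
python3 -c "
from rig import arm
print(arm.hand_in())"
```

```text
the job is handed in; nothing more can be done
None
```

All four flutes are in the dark rack in their original left-to-right order, bedded in both rails, about centred and holes up; I didn't touch the pot, jar or knife, and the job is handed in (no verdict was returned).

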